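# Vent the paint dispenser and hold its cam valve at full lift

## Task

The paint dispenser is washed and empty and its valve needs airing: first, with the red lever still down, unscrew the orange vent cap anticlockwise as far as it goes (it is captive and stays on), then raise the red cam lever until it stands upright, where the cam lifts the yellow valve bridge highest. The lever springs back, so finish while still holding it upright with the gripper, vent cap left open, and leave the paint jars, cup and brush where they stand.

Things in the scene. Friction and masses are not known exactly. Their poses are not given: they have to be found in the camera images.
- dispenser: white tank (130 x 130 mm, top 127 mm above the table) and a cam valve side by side on a grey base plate 170 x 300 x 12 mm fixed to the table. Origin under the plate on the table, z up; the tank's middle is at its own y = +65 mm, the valve (aluminium block, 17 mm either side of y = -55 mm) is on the -y side; the lever swings in its own x-z plane, from leaning to its own -x to upright.
- cap_grip (a point): point on the axis of the orange ribbed vent cap, 16 mm above the cap's underside. The cap is a round cylinder 40 mm in diameter and 28 mm tall, axis vertical, on the middle of the tank's top; its underside is 12 mm above the tank's top, so this point is 28 mm above the tank's top and the cap's top is 12 mm above this point.
- vent_cap (a joint): turn of the vent cap, rad: 0 screwed shut, grows anticlockwise seen from above, stops at 1.35 (fully open). It starts between 0 and 0.2, turns with about 0.06 N m of friction, stays where it is left, and rises 3 mm per rad as it unscrews.
- lever_bar (a point): middle of the grip of the red cam lever: a round bar 16 mm in diameter and 58 mm long, lying level along the dispenser's y axis, 95 mm from the lever's pivot. The steel lever arm (10 mm thick) meets it 28 mm from this point on the tank's side (+y); the bar's other end is free.
- lever_pivot (a point): point on the lever's level pivot axis (along the dispenser's y), in the plane of the middle of the grip bar, 85 mm above the table: the bar's middle moves on a circle of 95 mm radius about it.
- cam_lever (a joint): angle of the cam lever, rad: 0 down at rest (arm leaning to the dispenser's -x, 0.45 rad above level), grows as the bar goes up and over to +x; 1.12 upright = highest lift; stop at 1.57, beyond upright the lift falls again. A spring always returns it to 0: it takes about 2 to 4 N at the bar and does not stay up by itself.
- valve_lift (a joint): rise of the yellow valve bridge (98 x 26 x 7 mm, on two steel rods with a roller riding on the eccentric disc), m: 0 with the lever down, about 0.0125 at highest lift; driven by the lever only.
- jar_green: bystander: green paint jar with white cap, 42 mm in diameter, 62 mm tall, loose; origin under its middle
- jar_blue: bystander: blue paint jar with white cap, 42 mm in diameter, 62 mm tall, loose; origin under its middle
- jar_red: bystander: red paint jar with white cap, 42 mm in diameter, 62 mm tall, loose; origin under its middle
- jar_yellow: bystander: yellow paint jar with white cap, 42 mm in diameter, 62 mm tall, loose; origin under its middle
- jar_black: bystander: black paint jar with white cap, 42 mm in diameter, 62 mm tall, loose; origin under its middle
- water_cup: bystander: blue cup, 76 mm across, 90 mm tall, loose; origin under its middle
- brush: bystander: flat paint brush lying on the table, about 190 mm long, 16 mm wide, 12 mm high, loose; origin on the table under it, handle to its own -x

How it is judged (in metres and radians):
On the way, in this order (a step that is already met when the one before it is completed fails the run):
1. the vent cap is unscrewed (beyond 1.1 rad) with the lever still down (value of joint vent_cap above 1.1 rad and value of joint cam_lever below 0.25 rad), for 0.2 s.
2. the cam lever is held at its highest lift (value of joint cam_lever between 0.92 and 1.32 rad and value of joint valve_lift above 0.0117 m and contact force between the fingers and cam_lever above 0.5 N), for 0.3 s.
At the end, for the whole second after the job is handed in: the fingers hold the cam lever (contact above 0.5 N) still, within 0.2 rad of upright (joint 0.92 to 1.32), valve bridge raised more than 11.7 mm, and the vent cap is still open beyond 1.1 rad (all of step 2 and velocity of joint cam_lever between -0.15 and 0.15 rad/s and value of joint vent_cap above 1.1 rad); the arm keeps its last pose, push and grip.
It fails at once if a jar, the cup or the brush is moved more than 30 mm or a jar or the cup is tipped (distance of any of jar_green, jar_blue, jar_red, jar_yellow, jar_black, water_cup, brush from where it was at the start of the episode above 0.03 m or angle between any of jar_green, jar_blue, jar_red, jar_yellow, jar_black, water_cup's own z axis and vertical above 0.5 rad).
It also fails if it takes over 48 s, if anything falls off the work surface, if the arm or the gripper's body presses on something with over 40 N, if the wrist force passes 120 N, or if a joint passes its speed limit or range.

## Robot

A 7-joint arm with a two-finger parallel gripper is mounted at the origin on the work surface. World frame = base frame: x ahead of the robot, y to its left, z up, the work surface at z = 0. Lengths are in m, angles in degrees, forces in N, time in s.
With the tool pointing down it reaches from about 0.35 to 0.9 m from the base axis. Payload 7.2 kg.
Tool frame: the origin (TCP) lies at the very end of the fingers, on their centre line; the grasp point (between the pads) lies 19 mm behind it; z points along the fingers, y is the direction in which the jaws open and shut (so a half turn about z gives the same grasp; the last joint's range is limited). The gripper opens to 88 mm and grips with 3 to 60 N. Pads are 20 mm wide; open, the fingers measure 115 mm over their backs; the gripper's body (75 mm by 178 mm) begins 61 mm behind the grasp point.
Start: joints at [-78.85, 23.554, -0.728, 91.456, 0.321, 64.991, -4.71], TCP at [0.162, 0.604, 0.223] pointing down, gripper open.
Joint ranges: [-169.25, 169.25], [-16.82, 113.86], [-84.01, 82.57], [7.8, 145.47], [-59.2, 239.2], [7.22, 106.19], [-163.78, 163.78]. Speed limits (degrees/s): [136.94, 136.94, 172.46, 172.46, 180, 180, 180].

## Interface

Orientations are given as [roll, pitch, yaw] about the fixed x, y, z axes, in that order (R = Rz(yaw) Ry(pitch) Rx(roll)).
In Python, from station import r gives the robot as it stands. The module is installed in compiled form; this text tells all that it offers.
- The arm moves only by the tool move_arm, never from a script. Its arguments are lists of equal length, an entry for each row: "twist": the turn, a rotation vector about the tool's x, y, z in rad, a list of three; "xyz": the shift along the tool's x, y, z in mm, a list of three; "gripper": the opening, from -1 (shut) to 1 (fully open). In form: {"twist": [[wx, wy, wz], ...], "xyz": [[dx, dy, dz], ...], "gripper": [gripper, ...]}. A call has 1 to 20 rows; each row shifts and turns the pose as measured when the row begins, along the tool's axes as they then stand; what a row does not reach is not made up. A row lasts 1/10 s, in which the tool goes at most 50 mm and 8.59 degrees, less where a joint would pass 70% of its speed; a pose out of reach is approached as far as the arm can. A call with a gripper value outside its range is refused whole. The fingers move at their own pace and stop on an object; the grip force is fixed at half the most. Time passes only in rows, so rows that do not move let the fingers close. It gives the time, the measured TCP pose, the force and the opening at its end, in the units of the state.
- r.get_state(): the state, without advancing time (a new reading comes with each control period).
- r.snapshot(name): name is "scene" or "side" or "wrist"; returns a dict with "frame" (420x560x3 uint8, red, green, blue), "K" (3x3 intrinsics, pixels), "T" (4x4, takes a point from camera to world coordinates). Camera axes: x right, y up, looking along -z (the intrinsics and any distortion apply to the point x, -y, -z); pixel columns grow to the right and rows downward; lengths in m; the calibration is good to about 2 mm. A picture is of the moment at which its call begins. There is no depth.
- r.job_done(): hands the job in, once; it reports no verdict.
Trained networks look in a picture, given as the dict that the camera call returned (one of the last four; its "shot" number tells which), for a name from the list of things; names that differ only in an ending like _2 or _b are one class to them, and where a whole thing is asked for, a point or a joint stands for the part that bears it (a point fixed in the world has none). Each returns a list of dicts, best first, with "score" (0 to 1); they miss things now and then, are a little off and sometimes report something else, mostly with a low value. They report only what shows in the picture. A call takes as long as a camera call.
- r.recognise(target, picture): "xyz" ([x, y, z] in m, in world coordinates, good to about 4 mm: the middle of the surface that is visible of it).
- r.pinpoint(target, picture): "xyz" ([x, y, z] in m, in world coordinates, good to about 4 mm: a listed point, or the origin of a listed thing).
The state is a dict: "t": time; "joints": joint angles; "joint_velocities": joint speeds; "effort": joint torques, N m; "ee_pos": TCP position; "orientation": TCP orientation; "contact_force": force on the tool from outside, world axes, zero at the start; "ft_torque": the same for the moment, N m; "grip_width": finger opening in m.
Only numpy, scipy, OpenCV 4.12 (cv2) and the standard library are available. Lean on these libraries where they do the work, as an engineer would, in place of code of your own. Each camera call takes 0.05 s, during which the arm holds its last target.

## Working session

There is one attempt and no reset: what is moved stays moved. The work goes in short steps, Python scripts to look and compute and a tool call to move; the robot and the scene stay as the last step left them, time stands still between calls to the robot, and variables do not carry over. Pictures are saved under pics/ and viewed, and the job is handed in when it is done.

Besides the shell and the picture viewer there is one more tool, called after ">>>" as name(argument=value, ...), one argument or row to a line, values as JSON. move_arm: Moves the arm, as the interface text tells. Its arguments: {"type":"object","properties":{"twist":{"type":"array","items":{"type":"array","items":{"type":"number"}}},"xyz":{"type":"array","items":{"type":"array","items":{"type":"number"}}},"gripper":{"type":"array","items":{"type":"number"}}},"required":["twist","xyz","gripper"]}

```bash
mkdir -p pics; python3 - <<'E'
from station import r
import cv2
s=r.get_state(); print({k:s[k] for k in('t','ee_pos','orientation','grip_width','contact_force')})
for n in('scene','side'):
    p=r.snapshot(n); cv2.imwrite(f'pics/{n}0.png',p['frame'][:,:,::-1])
    for t in('dispenser','cap_grip','lever_bar','lever_pivot','jar_green','jar_blue','jar_red','jar_yellow','jar_black','water_cup','brush'):
        print(n,t,[(round(d['score'],2),[round(float(v),3) for v in d['xyz']]) for d in r.pinpoint(t,p)[:2]])
E
```

```text
{'t': 0.0, 'ee_pos': array([0.16227656, 0.60304427, 0.2218014 ]), 'orientation': array([-1.79908981e+02,  6.52477347e-03,  1.64941546e+02]), 'grip_width': 0.08761932132903175, 'contact_force': array([ 1.46392538, -0.01591926,  0.21669574])}
scene dispenser [(0.59, [0.56, 0.043, 0.002])]
scene cap_grip []
scene lever_bar [(0.59, [0.445, -0.038, 0.127]), (0.25, [0.592, -0.399, 0.004])]
scene lever_pivot [(0.87, [0.528, -0.068, 0.087])]
scene jar_green [(0.4, [0.446, 0.165, -0.007]), (0.22, [0.446, -0.037, 0.124])]
scene jar_blue [(0.79, [0.639, -0.082, 0.003])]
scene jar_red [(0.52, [0.492, 0.423, -0.001]), (0.4, [0.373, -0.472, 0.001])]
scene jar_yellow [(0.77, [0.671, 0.388, 0.0])]
scene jar_black [(0.53, [0.581, 0.099, 0.155]), (0.5, [0.571, 0.426, 0.001])]
scene water_cup [(0.9, [0.594, -0.401, 0.001])]
scene brush [(0.72, [0.372, -0.471, 0.003]), (0.28, [0.492, 0.42, 0.004])]
side dispenser []
side cap_grip [(0.71, [0.581, 0.101, 0.156])]
side lever_bar [(0.57, [0.446, -0.035, 0.126])]
side lever_pivot [(0.94, [0.525, -0.066, 0.081])]
side jar_green [(0.89, [0.445, 0.168, -0.003])]
side jar_blue [(0.65, [0.645, -0.08, 0.002]), (0.4, [0.526, -0.065, 0.082])]
side jar_red [(0.81, [0.49, 0.418, -0.002])]
side jar_yellow [(0.57, [0.67, 0.392, 0.002])]
side jar_black [(0.93, [0.574, 0.42, -0.002])]
side water_cup [(0.61, [0.588, -0.397, -0.001])]
side brush [(0.63, [0.38, -0.469, -0.002]), (0.34, [0.575, 0.42, -0.001])]
```

View pics/scene0.png

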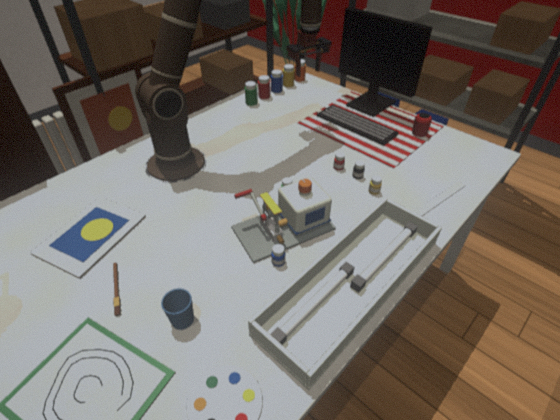

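View pics/side0.png

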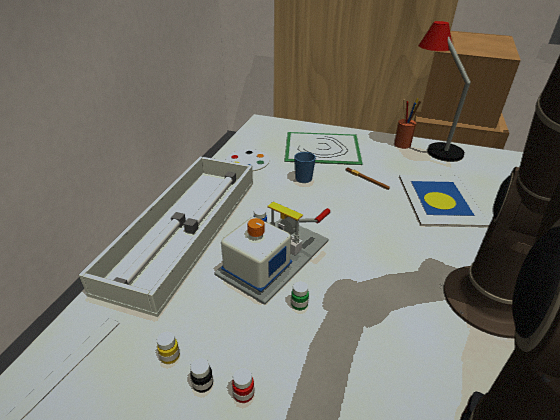

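The scene view shows the dispenser at about (285,215): orange cap (305,186), red lever grip (243,193) leaning to the robot's side, and the blue jar behind the valve. The side view agrees. Pinpoints from both cameras are consistent, with a dispenser yaw of about -20°.

```bash
cat > h.py <<'E'
from station import r
import numpy as np
from scipy.spatial.transform import Rotation as R
def rel(p,rpy):
    s=r.get_state(); Rc=R.from_euler('xyz',s['orientation'],degrees=True)
    d=Rc.inv().apply(np.array(p)-s['ee_pos'])*1000
    w=(Rc.inv()*R.from_euler('xyz',rpy,degrees=True)).as_rotvec()
    print('t',round(s['t'],2),'pos',s['ee_pos'].round(4),'rpy',s['orientation'].round(1),'j',s['joints'].round(1),'F',s['contact_force'].round(1),'g',round(s['grip_width'],4))
    print('shift mm',d.round(1),'rotvec',w.round(3))
E
python3 -c "
from h import *
rel([.581,.1,.25],[180,0,60])"
```

```text
t 1.2 pos [0.1624 0.6035 0.2226] rpy [-180.     0.   164.9] j [-78.9  23.6  -0.7  91.5   0.3  65.   -4.7] F [-0.5  0.5 -0.4] g 0.088
shift mm [-535.1 -377.5  -27.3] rotvec [-0.     0.     1.832]
```

>>> move_arm(
  twist=[
    [0, 0, 0],
    [0, 0, 0],
    [0, 0, 0],
    [0, 0, 0],
    [0, 0, 0],
    [0, 0, 0],
    [0, 0, 0],
    [0, 0, 0],
    [0, 0, 0],
    [0, 0, 0],
    [0, 0, 0],
    [0, 0, 0],
    [0, 0, 0],
    [0, 0, 0],
  ],
  xyz=[
    [-38, -27, -3],
    [-38, -27, -3],
    [-38, -27, -3],
    [-38, -27, -3],
    [-38, -27, -3],
    [-38, -27, -3],
    [-38, -27, -3],
    [-38, -27, -3],
    [-38, -27, -2],
    [-38, -27, -2],
    [-38, -27, -2],
    [-38, -27, -2],
    [-38, -27, -2],
    [-38, -27, -2],
  ],
  gripper=[1, 1, 1, 1, 1, 1, 1, 1, 1, 1, 1, 1, 1, 1],
)

```text
t: 2.6
ee_pos: [0.5903, 0.0898, 0.2598]
orientation: [179.6, 0.0, 165.8]
contact_force: [1.1, 0.7, 0.2]
grip_width: 0.088
```

>>> move_arm(
  twist=[
    [0, 0, 0.14],
    [0, 0, 0.14],
    [0, 0, 0.14],
    [0, 0, 0.14],
    [0, 0, 0.14],
    [0, 0, 0.14],
    [0, 0, 0.14],
    [0, 0, 0.14],
    [0, 0, 0.14],
    [0, 0, 0.14],
    [0, 0, 0.14],
    [0, 0, 0.14],
    [0, 0, 0.14],
    [0, 0, 0],
  ],
  xyz=[
    [0, 0, 0],
    [0, 0, 0],
    [0, 0, 0],
    [0, 0, 0],
    [0, 0, 0],
    [0, 0, 0],
    [0, 0, 0],
    [0, 0, 0],
    [0, 0, 0],
    [0, 0, 0],
    [0, 0, 0],
    [0, 0, 0],
    [0, 0, 0],
    [0, 0, 0],
  ],
  gripper=[1, 1, 1, 1, 1, 1, 1, 1, 1, 1, 1, 1, 1, 1],
)

```text
t: 4.0
ee_pos: [0.5948, 0.0792, 0.2604]
orientation: [179.8, -0.4, 56.6]
contact_force: [0.1, 0.5, 0.1]
grip_width: 0.0881
```

```bash
python3 - <<'E'
from h import *
import cv2
rel([.581,.1,.25],[180,0,60])
for n in('wrist','side','scene'):
    p=r.snapshot(n); cv2.imwrite(f'pics/{n}1.png',p['frame'][:,:,::-1])
    for t in('cap_grip','lever_bar','lever_pivot'):
        print(n,t,[(round(d['score'],2),[round(float(v),3) for v in d['xyz']]) for d in r.pinpoint(t,p)[:2]])
E
```

```text
t 4.0 pos [0.5948 0.0792 0.2604] rpy [179.8  -0.4  56.6] j [-42.3  22.4  41.4  94.6 -15.9  68.6 -30.7] F [0.1 0.5 0.1] g 0.0881
shift mm [  9.7 -23.   10.4] rotvec [ 0.003 -0.006 -0.059]
wrist cap_grip [(0.69, [0.578, 0.1, 0.152])]
wrist lever_bar []
wrist lever_pivot [(0.87, [0.529, -0.068, 0.084]), (0.23, [0.579, 0.101, 0.152])]
side cap_grip [(0.72, [0.581, 0.102, 0.153])]
side lever_bar [(0.73, [0.449, -0.035, 0.125])]
side lever_pivot [(0.8, [0.525, -0.067, 0.077])]
scene cap_grip [(0.43, [0.579, 0.099, 0.154])]
scene lever_bar [(0.81, [0.444, -0.035, 0.125])]
scene lever_pivot [(0.71, [0.527, -0.069, 0.086])]
```

View wrist.

View pics/wrist1.png

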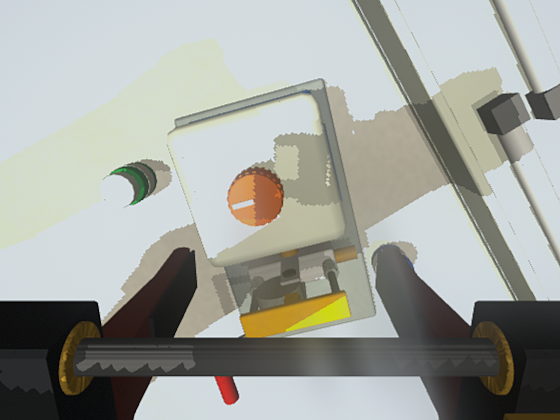

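```bash
python3 -c "
from h import *
rel([.58,.1005,.25],[180,0,57])
rel([.58,.1005,.137],[180,0,57])"
```

```text
t 4.6 pos [0.5948 0.0789 0.2605] rpy [179.8  -0.4  56.7] j [-42.3  22.3  41.3  94.6 -15.9  68.6 -30.6] F [ 0.   0.5 -0.3] g 0.0877
shift mm [  9.9 -24.3  10.5] rotvec [ 0.003 -0.007 -0.004]
t 4.6 pos [0.5948 0.0789 0.2605] rpy [179.8  -0.4  56.7] j [-42.3  22.3  41.3  94.6 -15.9  68.6 -30.6] F [ 0.   0.5 -0.3] g 0.0877
shift mm [  9.1 -24.6 123.5] rotvec [ 0.003 -0.007 -0.004]
```

The wrist view shows the cap at about (256,196) with its index line, the fingers straddling below it, and the yellow bridge at (295,318). Next I centre over the cap and descend.

>>> move_arm(
  twist=[
    [0, 0, 0],
    [0, 0, 0],
    [0, 0, 0],
    [0, 0, 0],
  ],
  xyz=[
    [5, -12, 5],
    [5, -12, 20],
    [0, 0, 20],
    [0, 0, 10],
  ],
  gripper=[1, 1, 1, 1],
)

```text
t: 5.0
ee_pos: [0.5796, 0.1037, 0.2045]
orientation: [179.8, -0.6, 56.8]
contact_force: [-0.3, 0.4, -0.5]
grip_width: 0.0879
```

```bash
python3 -c "
from h import *
rel([.58,.1005,.137],[180,0,57])"
```

```text
t 5.0 pos [0.5796 0.1037 0.2045] rpy [179.8  -0.6  56.8] j [-44.1  23.9  39.8 100.4 -17.5  61.4 -31.6] F [-0.3  0.4 -0.5] g 0.0879
shift mm [-3.2  1.8 67.5] rotvec [ 0.004 -0.01  -0.004]
```

>>> move_arm(
  twist=[
    [0.004, -0.01, 0],
    [0, 0, 0],
    [0, 0, 0],
    [0, 0, 0],
    [0, 0, 0],
    [0, 0, 0],
    [0, 0, 0],
    [0, 0, 0],
    [0, 0, 0],
    [0, 0, 0],
  ],
  xyz=[
    [-2, 1, 20],
    [-1, 1, 20],
    [0, 0, 15],
    [0, 0, 12],
    [0, 0, 0],
    [0, 0, 0],
    [0, 0, 0],
    [0, 0, 0],
    [0, 0, 0],
    [0, 0, 0],
  ],
  gripper=[1, 1, 1, 1, 1, -1, -1, -1, -1, -1],
)

```text
t: 6.0
ee_pos: [0.5796, 0.1012, 0.1327]
orientation: [-180.0, 0.1, 56.9]
contact_force: [1.1, 0.8, 0.0]
grip_width: 0.0514
```

```bash
python3 -c "
from h import *
import cv2
rel([.58,.1005,.137],[180,0,57])
p=r.snapshot('side');cv2.imwrite('pics/side2.png',cv2.resize(p['frame'][160:320,180:380,::-1],(800,640)[:2]))
p=r.snapshot('wrist');cv2.imwrite('pics/wrist2.png',p['frame'][:,:,::-1])"
```

```text
t 6.0 pos [0.5796 0.1012 0.1327] rpy [-1.80e+02  1.00e-01  5.69e+01] j [-41.7  28.9  37.3 104.  -21.1  54.3 -28.5] F [1.1 0.8 0. ] g 0.0514
shift mm [-0.3  0.7 -4.3] rotvec [-0.001  0.002 -0.002]
```

>>> move_arm(
  twist=[
    [0, 0, 0],
    [0, 0, 0],
    [0, 0, 0],
    [0, 0, 0],
  ],
  xyz=[
    [0, 0, -3],
    [0, 0, 0],
    [0, 0, 0],
    [0, 0, 0],
  ],
  gripper=[-1, -1, -1, -1],
)

```text
t: 6.5
ee_pos: [0.5815, 0.0997, 0.1337]
orientation: [179.7, 0.2, 56.8]
contact_force: [1.1, 0.1, -1.2]
grip_width: 0.0393
```

```bash
python3 -c "
from h import *
import cv2
rel([.58,.1005,.137],[180,0,57])
p=r.snapshot('wrist');cv2.imwrite('pics/wrist3.png',p['frame'][:,:,::-1])"
```

```text
t 6.5 pos [0.5815 0.0997 0.1337] rpy [179.7   0.2  56.8] j [-41.8  28.9  37.4 103.9 -20.9  54.2 -28.6] F [ 1.1  0.1 -1.2] g 0.0393
shift mm [-0.2 -1.6 -3.3] rotvec [ 0.004  0.003 -0.003]
```

View pics/wrist3.png

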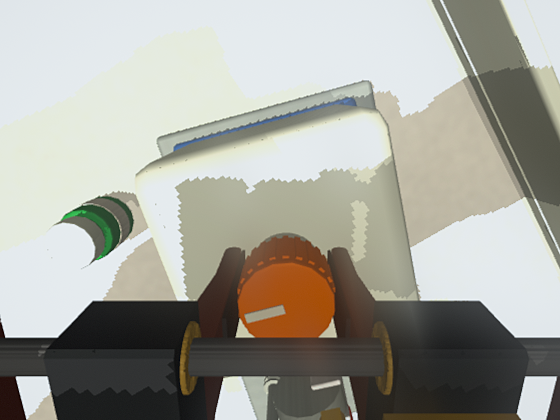

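The cap at (286,300) is held between both pads, with a grip width of 39.3 mm. Now I turn it anticlockwise in part and check.

>>> move_arm(
  twist=[
    [0, 0, -0.08],
    [0, 0, -0.08],
    [0, 0, -0.08],
    [0, 0, -0.08],
    [0, 0, -0.08],
    [0, 0, -0.08],
    [0, 0, -0.08],
  ],
  xyz=[
    [0, 0, -0.3],
    [0, 0, -0.3],
    [0, 0, -0.3],
    [0, 0, -0.3],
    [0, 0, -0.3],
    [0, 0, -0.3],
    [0, 0, -0.3],
  ],
  gripper=[-1, -1, -1, -1, -1, -1, -1],
)

```text
t: 7.25
ee_pos: [0.5811, 0.0998, 0.1355]
orientation: [179.9, 0.3, 90.0]
contact_force: [1.8, 0.1, -2.8]
grip_width: 0.0398
```

```bash
python3 -c "
from h import *
rel([.5815,.0997,.137],[180,0,134])"
```

```text
t 7.25 pos [0.5811 0.0998 0.1355] rpy [179.9   0.3  90. ] j [-36.1  27.   29.  103.5 -15.5  53.4  -0.3] F [ 1.8  0.1 -2.8] g 0.0398
shift mm [-0.1  0.4 -1.5] rotvec [ 0.     0.006 -0.767]
```

Good tracking; continue, slightly past the expected stop while watching the moment.

>>> move_arm(
  twist=[
    [0, 0, -0.08],
    [0, 0, -0.08],
    [0, 0, -0.08],
    [0, 0, -0.08],
    [0, 0, -0.08],
    [0, 0, -0.08],
    [0, 0, -0.08],
    [0, 0, -0.06],
  ],
  xyz=[
    [0, 0, -0.3],
    [0, 0, -0.3],
    [0, 0, -0.3],
    [0, 0, -0.3],
    [0, 0, -0.3],
    [0, 0, -0.3],
    [0, 0, -0.3],
    [0, 0, -0.2],
  ],
  gripper=[-1, -1, -1, -1, -1, -1, -1, -1],
)

```text
t: 8.05
ee_pos: [0.5807, 0.0996, 0.1373]
orientation: [-180.0, 0.3, 127.0]
contact_force: [1.4, 1.3, -2.5]
grip_width: 0.0395
```

```bash
python3 -c "
from h import *
import cv2
rel([.5815,.0997,.138],[180,0,134]);print(r.get_state()['ft_torque'])
p=r.snapshot('wrist');cv2.imwrite('pics/wrist4.png',p['frame'][:,:,::-1])"
```

```text
t 8.05 pos [0.5807 0.0996 0.1373] rpy [-180.     0.3  127. ] j [-29.5  25.6  20.  103.  -10.3  53.   31.8] F [ 1.4  1.3 -2.5] g 0.0395
shift mm [-0.4  0.7 -0.7] rotvec [-0.001  0.006 -0.122]
[ 0.00093513 -0.15008467 -0.07331118]
```

View pics/wrist4.png

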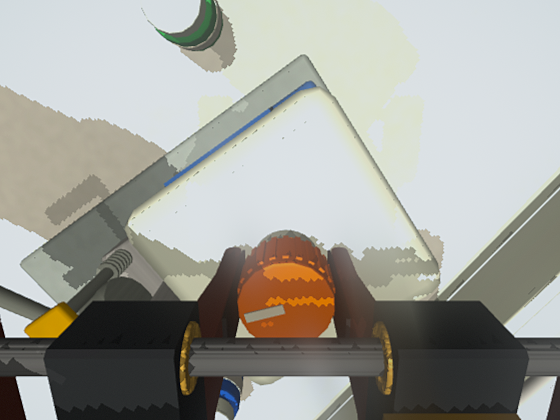

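The white mark at (264,315) has stayed fixed relative to the gripper, so there was no slip. The cap has turned 1.22 rad from its start, and the moment is still only friction (0.07 N m). I'll go on to the stop in small steps.

>>> move_arm(
  twist=[
    [0, 0, -0.04],
    [0, 0, -0.04],
    [0, 0, -0.04],
  ],
  xyz=[
    [0, 0, -0.2],
    [0, 0, -0.2],
    [0, 0, -0.2],
  ],
  gripper=[-1, -1, -1],
)

```text
t: 8.4
ee_pos: [0.5806, 0.0996, 0.1377]
orientation: [-179.9, 0.3, 134.0]
contact_force: [3.0, 1.6, -4.3]
grip_width: 0.0399
```

```bash
python3 -c "
from h import *
import cv2
rel([.5815,.0997,.138],[180,0,134]);print(r.get_state()['ft_torque'])
p=r.snapshot('scene')
for n in('lever_bar','lever_pivot'):print(r.pinpoint(n,p)[:1])"
```

```text
t 8.4 pos [0.5806 0.0996 0.1377] rpy [-179.9    0.3  134. ] j [-28.3  25.4  18.3 103.   -9.3  53.   38. ] F [ 3.   1.6 -4.3] g 0.0399
shift mm [-0.5  0.7 -0.3] rotvec [-0.001  0.006  0.001]
[ 0.06118231 -0.37353071 -0.35471066]
[{'xyz': [0.4429, -0.0373, 0.1283], 'score': 0.75}]
[{'xyz': [0.5283, -0.0673, 0.0867], 'score': 0.92}]
```

The moment rose to 0.35 N m, so the stop is reached. Release and lift.

>>> move_arm(
  twist=[
    [0, 0, 0],
    [0, 0, 0],
    [0, 0, 0],
    [0, 0, 0],
    [0, 0, 0],
    [0, 0, 0],
    [0, 0, 0],
    [0, 0, 0],
    [0, 0, 0],
    [0, 0, 0],
  ],
  xyz=[
    [0, 0, 0],
    [0, 0, 0],
    [0, 0, 0],
    [0, 0, 0],
    [0, 0, 0],
    [0, 0, -10],
    [0, 0, -20],
    [0, 0, -30],
    [0, 0, -35],
    [0, 0, -20],
  ],
  gripper=[1, 1, 1, 1, 1, 1, 1, 1, 1, 1],
)

```text
t: 9.55
ee_pos: [0.5784, 0.0993, 0.2572]
orientation: [-179.6, 0.2, 133.7]
contact_force: [0.8, 0.3, -0.3]
grip_width: 0.0881
```

>>> move_arm(
  twist=[
    [0, 0, 0.12],
    [0, 0, 0.12],
    [0, 0, 0.12],
    [0, 0, 0.12],
    [0, 0, 0.12],
    [0, 0, 0.12],
    [0, 0, 0.12],
    [0, 0, 0.12],
    [0, 0, 0.12],
    [0, 0, 0.06],
  ],
  xyz=[
    [0, 0, 0],
    [0, 0, 0],
    [0, 0, 0],
    [0, 0, 0],
    [0, 0, 0],
    [0, 0, 0],
    [0, 0, 0],
    [0, 0, 0],
    [0, 0, 0],
    [0, 0, 0],
  ],
  gripper=[1, 1, 1, 1, 1, 1, 1, 1, 1, 1],
)

```text
t: 10.55
ee_pos: [0.5808, 0.0989, 0.2714]
orientation: [179.4, -0.2, 65.6]
contact_force: [-1.0, 0.4, -0.9]
grip_width: 0.0877
```

```bash
python3 -c "
from h import *
import cv2
rel([.4435,-.0415,.24],[180,0,69])
p=r.snapshot('wrist');cv2.imwrite('pics/wrist5.png',p['frame'][:,:,::-1])"
```

```text
t 10.55 pos [0.5808 0.0989 0.2714] rpy [179.4  -0.2  65.6] j [-39.8  19.   33.3  95.2 -11.   68.5 -28.4] F [-1.   0.4 -0.9] g 0.0877
shift mm [-184.7  -67.4   29.9] rotvec [ 0.011 -0.004 -0.059]
```

View pics/wrist5.png

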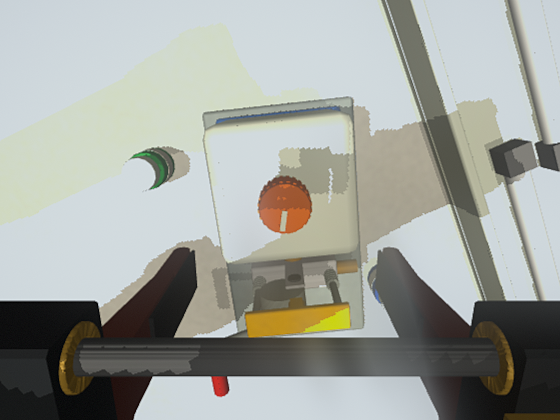

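The cap mark at (284,221) is now about a quarter turn on from its start, so the cap is open. The plate edges give a dispenser yaw of about -19 to -21°, so I use a jaw yaw of 70. Now I move above the lever bar.

>>> move_arm(
  twist=[
    [0, 0, 0],
    [0, 0, 0],
    [0, 0, 0],
    [0, 0, 0],
    [0, 0, 0],
    [0.011, 0, -0.077],
    [0, 0, 0],
  ],
  xyz=[
    [-37, -13, 4],
    [-37, -14, 4],
    [-37, -13, 4],
    [-37, -14, 4],
    [-37, -13, 4],
    [0, 0, 0],
    [0, 0, 0],
  ],
  gripper=[1, 1, 1, 1, 1, 1, 1],
)

```text
t: 11.3
ee_pos: [0.4392, -0.0463, 0.252]
orientation: [179.8, -0.5, 70.7]
contact_force: [1.2, 0.9, -0.1]
grip_width: 0.0878
```

```bash
python3 - <<'E'
from h import *
import cv2
rel([.4435,-.0415,.16],[180,0,70])
for n in('side','scene','wrist'):
    p=r.snapshot(n); cv2.imwrite(f'pics/{n}6.png',p['frame'][:,:,::-1])
    if n=='side':cv2.imwrite('pics/side6c.png',cv2.resize(p['frame'][160:320,200:400,::-1],(800,640)))
    for t in('lever_bar','lever_pivot'):
        print(n,t,[(round(d['score'],2),[round(float(v),3) for v in d['xyz']]) for d in r.pinpoint(t,p)[:2]])
E
```

```text
t 11.3 pos [ 0.4392 -0.0463  0.252 ] rpy [179.8  -0.5  70.7] j [-35.6   2.5  37.6 115.2  -2.1  62.5 -16.4] F [ 1.2  0.9 -0.1] g 0.0878
shift mm [ 5.2  2.2 92. ] rotvec [ 0.003 -0.008  0.012]
side lever_bar [(0.59, [0.448, -0.038, 0.124])]
side lever_pivot [(0.55, [0.524, -0.065, 0.08]), (0.44, [0.49, 0.419, -0.001])]
scene lever_bar [(0.72, [0.444, -0.036, 0.125])]
scene lever_pivot [(0.63, [0.528, -0.068, 0.085])]
wrist lever_bar [(0.9, [0.446, -0.036, 0.122])]
wrist lever_pivot [(0.56, [0.638, -0.082, -0.001])]
```

View pics/wrist6.png

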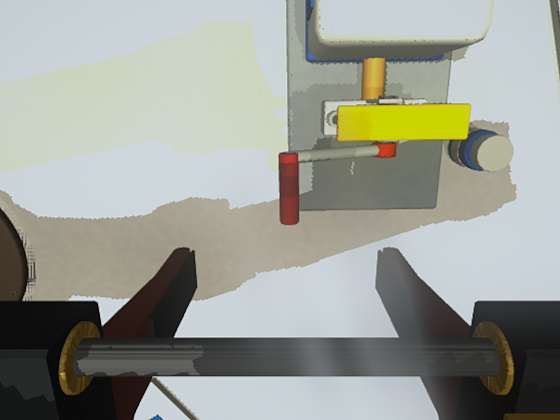

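```bash
python3 -c "
import cv2;a=cv2.imread('pics/side6.png')[150:300,210:410];cv2.imwrite('pics/side6d.png',cv2.resize(a,(800,600)))"
```

```text
(no output)
```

View pics/side6d.png

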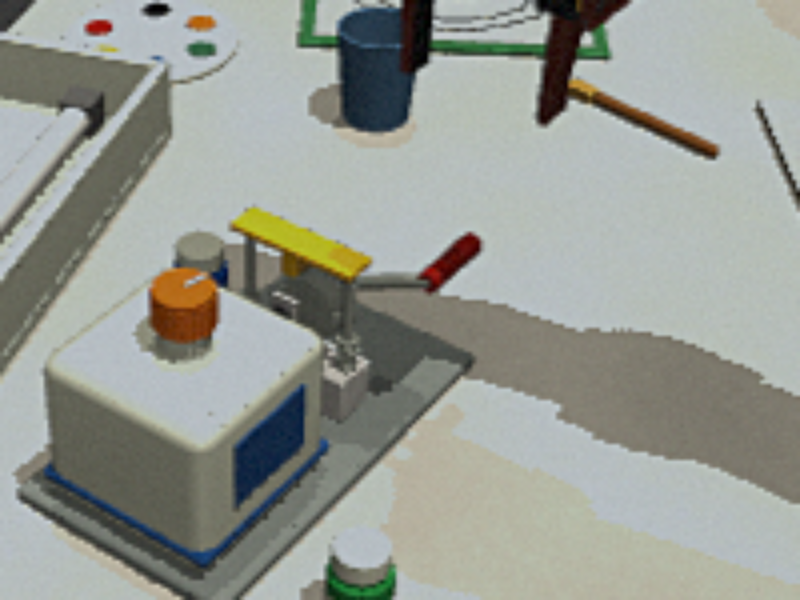

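The wrist view shows the lever bar at (289,188) with the plate edges vertical, so the jaw is well aligned. The bridge is clear to the side. Descending over the bar.

>>> move_arm(
  twist=[
    [0, -0.008, 0],
    [0, 0, 0],
    [0, 0, 0],
    [0, 0, 0],
    [0, 0, 0],
  ],
  xyz=[
    [3, 2, 20],
    [2, 1, 20],
    [0, 0, 20],
    [0, 0, 20],
    [0, 0, 5],
  ],
  gripper=[1, 1, 1, 1, 1],
)

```text
t: 12.25
ee_pos: [0.4464, -0.0407, 0.1641]
orientation: [179.7, 0.1, 70.7]
contact_force: [-0.9, -0.3, -0.1]
grip_width: 0.0875
```

```bash
python3 -c "
from h import *
rel([.444,-.0415,.108],[180,0,70])"
```

```text
t 12.25 pos [ 0.4464 -0.0407  0.1641] rpy [1.797e+02 1.000e-01 7.070e+01] j [-33.5  10.9  37.1 121.   -8.3  50.4 -10.9] F [-0.9 -0.3 -0.1] g 0.0875
shift mm [-1.4 -2.3 56. ] rotvec [0.005 0.002 0.013]
```

>>> move_arm(
  twist=[
    [0, 0, 0],
    [0, 0, 0],
    [0, 0, 0],
    [0, 0, 0],
    [0, 0, 0],
  ],
  xyz=[
    [-1, -2, 15],
    [0, 0, 15],
    [0, 0, 15],
    [0, 0, 8],
    [0, 0, 0],
  ],
  gripper=[1, 1, 1, 1, 1],
)

```text
t: 12.75
ee_pos: [0.446, -0.0408, 0.1105]
orientation: [179.7, 0.1, 70.8]
contact_force: [0.1, -0.1, -0.0]
grip_width: 0.0878
```

```bash
python3 -c "
from h import *
import cv2
rel([.444,-.0415,.108],[180,0,70])
for n in('wrist',):
  p=r.snapshot(n);cv2.imwrite(f'pics/{n}7.png',p['frame'][:,:,::-1])"
```

```text
t 12.75 pos [ 0.446  -0.0408  0.1105] rpy [1.797e+02 1.000e-01 7.080e+01] j [-30.7  16.3  35.2 124.1 -13.4  43.   -6. ] F [ 0.1 -0.1 -0. ] g 0.0878
shift mm [-1.4 -1.7  2.5] rotvec [0.006 0.003 0.013]
```

View pics/wrist7.png

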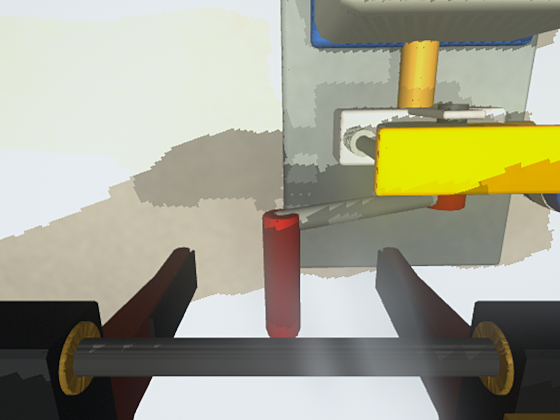

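The bar at (282,212–335) lies between the fingers, centred. Closing.

>>> move_arm(
  twist=[
    [0, 0, 0],
    [0, 0, 0],
    [0, 0, 0],
    [0, 0, 0],
    [0, 0, 0],
    [0, 0, 0],
    [0, 0, 0],
    [0, 0, 0],
    [0, 0, 0],
    [0, 0, 0],
    [0, 0, 0],
  ],
  xyz=[
    [0, -1, 1],
    [0, 0, 0],
    [0, 0, 0],
    [0, 0, 0],
    [0, 0, 0],
    [0, 0, 0],
    [0, 0, 0],
    [0, 0, 0],
    [0, 0, 0],
    [0, 0, 0],
    [0, 0, 0],
  ],
  gripper=[-1, -1, -1, -1, -1, -1, -1, -1, -1, -1, -1],
)

```text
t: 13.9
ee_pos: [0.4447, -0.0395, 0.1122]
orientation: [179.7, -0.0, 70.8]
contact_force: [2.0, -1.5, 1.1]
grip_width: 0.0153
```

```bash
python3 -c "
from h import *
import cv2
rel([.444,-.0415,.108],[180,0,70])
for n in('wrist',):
  p=r.snapshot(n);cv2.imwrite(f'pics/{n}8.png',p['frame'][:,:,::-1])"
```

```text
t 13.9 pos [ 0.4447 -0.0395  0.1122] rpy [179.7  -0.   70.8] j [-30.9  16.   35.2 124.2 -13.3  43.2  -6.1] F [ 2.  -1.5  1.1] g 0.0153
shift mm [-2.1  0.   4.2] rotvec [ 0.005 -0.     0.014]
```

View pics/wrist8.png

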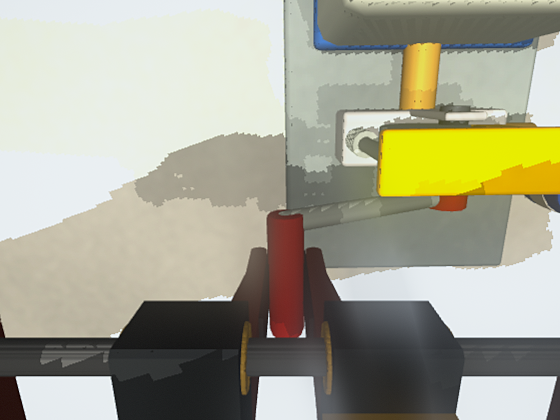

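The grip is firm (15 mm). Raising the lever along its arc, first half.

>>> move_arm(
  twist=[
    [0, 0, 0],
    [0, 0, 0],
    [0, 0, 0],
    [0, 0, 0],
    [0, 0, 0],
  ],
  xyz=[
    [0, 5, -9.5],
    [0, 6, -8.5],
    [0, 7, -8],
    [0, 8, -7],
    [0, 8.5, -6],
  ],
  gripper=[-1, -1, -1, -1, -1],
)

```text
t: 14.45
ee_pos: [0.4736, -0.0492, 0.1521]
orientation: [-179.5, 0.1, 70.9]
contact_force: [-5.7, 3.3, -1.7]
grip_width: 0.0152
```

```bash
python3 -c "
from h import *
import numpy as np
a=np.radians(-20);X=np.array([np.cos(a),np.sin(a),0])
s=np.array([.4447,-.0395,.1122])
for th in (1.01,1.12+.45):
  rel(s+X*.095*(np.cos(.45)-np.cos(th))+np.array([0,0,.095*(np.sin(th)-np.sin(.45))]),[180,0,70])"
```

```text
t 14.45 pos [ 0.4736 -0.0492  0.1521] rpy [-1.795e+02  1.000e-01  7.090e+01] j [-30.2  15.7  36.4 117.7 -12.   50.7  -6.2] F [-5.7  3.3 -1.7] g 0.0152
shift mm [-0.8  4.5  0.7] rotvec [-0.008  0.002  0.016]
t 14.45 pos [ 0.4736 -0.0492  0.1521] rpy [-1.795e+02  1.000e-01  7.090e+01] j [-30.2  15.7  36.4 117.7 -12.   50.7  -6.2] F [-5.7  3.3 -1.7] g 0.0152
shift mm [ -1.6  54.9 -14.3] rotvec [-0.008  0.002  0.016]
```

>>> move_arm(
  twist=[
    [0, 0, 0],
    [0, 0, 0],
    [0, 0, 0],
    [0, 0, 0],
    [0, 0, 0],
    [0, 0, 0],
  ],
  xyz=[
    [0, 9, -3.5],
    [0, 10, -4],
    [0, 10, -3],
    [0, 10, -2],
    [0, 10, -1],
    [0, 4, 0],
  ],
  gripper=[-1, -1, -1, -1, -1, -1],
)

```text
t: 15.05
ee_pos: [0.5157, -0.0641, 0.1702]
orientation: [-177.9, -0.1, 71.0]
contact_force: [-5.3, 1.9, 3.4]
grip_width: 0.015
```

```bash
python3 - <<'E'
from h import *
import numpy as np,cv2
a=np.radians(-20);X=np.array([np.cos(a),np.sin(a),0])
s=np.array([.4447,-.0395,.1122])
th=1.57
rel(s+X*.095*(np.cos(.45)-np.cos(th))+np.array([0,0,.095*(np.sin(th)-np.sin(.45))]),[180,0,70])
for n in('side','scene'):
    p=r.snapshot(n)
    for t in('lever_bar','lever_pivot'):
        print(n,t,[(round(d['score'],2),[round(float(v),3) for v in d['xyz']]) for d in r.pinpoint(t,p)[:2]])
    f=p['frame'][150:300,210:410] if n=='side' else p['frame'][130:280,200:400]
    cv2.imwrite(f'pics/{n}9.png',cv2.resize(f[:,:,::-1],(800,600)))
E
```

```text
t 15.05 pos [ 0.5157 -0.0641  0.1702] rpy [-1.779e+02 -1.000e-01  7.100e+01] j [-26.3  19.9  36.1 109.7 -14.4  57.   -2.4] F [-5.3  1.9  3.4] g 0.015
shift mm [-1.3 10.5  3.9] rotvec [-0.037 -0.001  0.017]
side lever_bar [(0.89, [0.518, -0.059, 0.177]), (0.61, [0.377, -0.471, -0.001])]
side lever_pivot [(0.81, [0.525, -0.063, 0.082])]
scene lever_bar [(0.67, [0.515, -0.064, 0.178])]
scene lever_pivot [(0.97, [0.527, -0.067, 0.088]), (0.58, [0.58, 0.099, 0.161])]
```

View pics/side9.png

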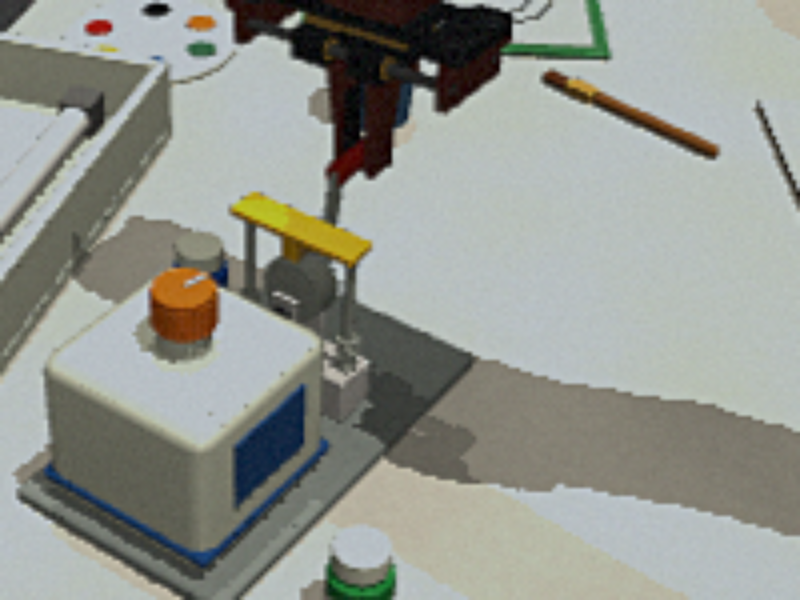

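View pics/scene9.png

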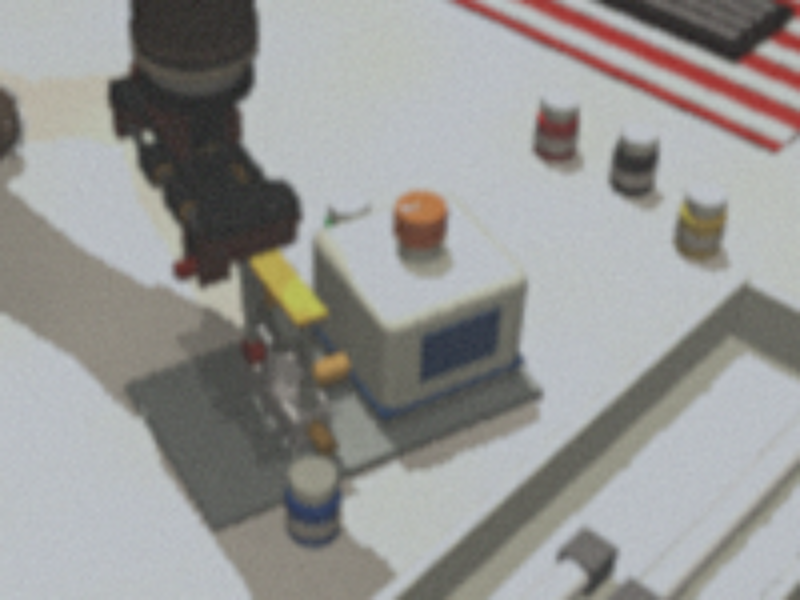

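Side view: the lever at (335,190) is nearly upright and the bridge is raised. The bar is still about 10 mm short of being over the pivot, so I go the rest of the way.

>>> move_arm(
  twist=[
    [-0.015, 0, 0],
    [-0.015, 0, 0],
    [0, 0, 0],
    [0, 0, 0],
  ],
  xyz=[
    [0, 5, 0],
    [0, 6, 0],
    [0, 3, 0],
    [0, 0, 0],
  ],
  gripper=[-1, -1, -1, -1],
)

```text
t: 15.75
ee_pos: [0.5272, -0.0683, 0.1716]
orientation: [-179.5, -0.2, 71.0]
contact_force: [-3.0, 2.1, -2.0]
grip_width: 0.0152
```

```bash
cat > chk.py <<'E'
from h import *
import numpy as np,cv2,sys
a=np.radians(-20);X=np.array([np.cos(a),np.sin(a),0])
s=np.array([.4447,-.0395,.1122])
th=1.57
rel(s+X*.095*(np.cos(.45)-np.cos(th))+np.array([0,0,.095*(np.sin(th)-np.sin(.45))]),[180,0,70])
for n in('side','scene','wrist'):
    p=r.snapshot(n)
    for t in('lever_bar','lever_pivot'):
        print(n,t,[(round(d['score'],2),[round(float(v),3) for v in d['xyz']], round(float(np.dot(X,d['xyz'])),4)) for d in r.pinpoint(t,p)[:1]])
    f=p['frame'] if n=='wrist' else p['frame'][150:300,210:410] if n=='side' else p['frame'][130:280,200:400]
    cv2.imwrite(f'pics/{n}{sys.argv[1]}.png',cv2.resize(f[:,:,::-1],(800,600)))
E
python3 chk.py 10
```

```text
t 15.75 pos [ 0.5272 -0.0683  0.1716] rpy [-179.5   -0.2   71. ] j [-26.2  20.   36.2 109.3 -14.5  55.7  -2.3] F [-3.   2.1 -2. ] g 0.0152
shift mm [-1.2 -1.9  5.7] rotvec [-0.009 -0.003  0.017]
side lever_bar [(0.79, [0.533, -0.063, 0.177], 0.5221)]
side lever_pivot [(0.9, [0.525, -0.065, 0.081], 0.5152)]
scene lever_bar []
scene lever_pivot [(0.79, [0.527, -0.068, 0.084], 0.5189)]
wrist lever_bar [(0.78, [0.529, -0.063, 0.176], 0.5187)]
wrist lever_pivot [(0.84, [0.525, -0.066, 0.082], 0.5163)]
```

View pics/side10.png

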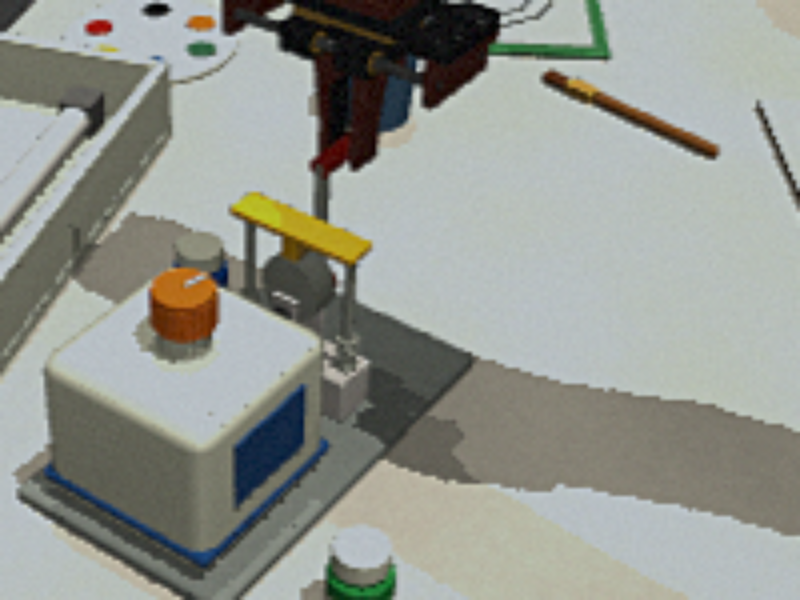

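View pics/wrist10.png

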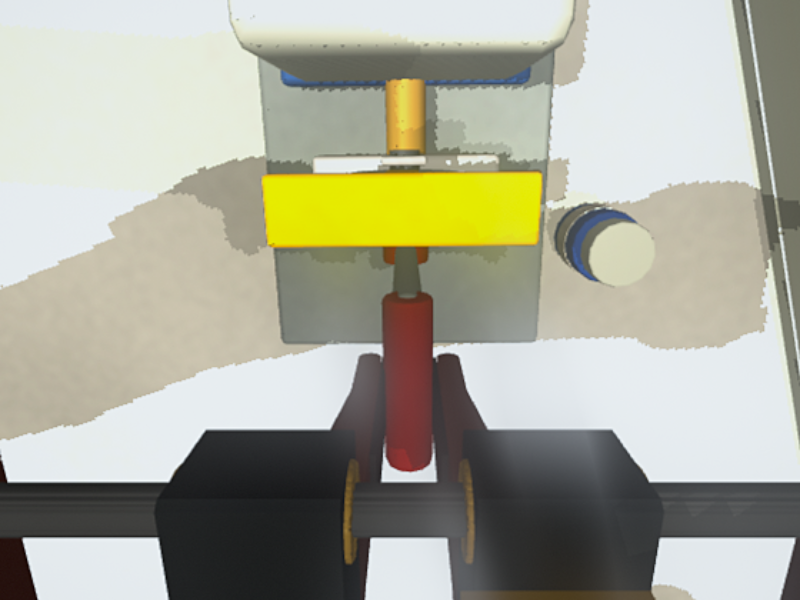

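The wrist view shows the bar (407,380), arm and pivot (407,253) in one vertical line, so the lever is upright and held, with the bridge up. I'll hold for a moment and check it is still.

>>> move_arm(
  twist=[
    [0, 0, 0],
    [0, 0, 0],
    [0, 0, 0],
    [0, 0, 0],
    [0, 0, 0],
    [0, 0, 0],
    [0, 0, 0],
    [0, 0, 0],
  ],
  xyz=[
    [0, -1, 0],
    [0, 0, 0],
    [0, 0, 0],
    [0, 0, 0],
    [0, 0, 0],
    [0, 0, 0],
    [0, 0, 0],
    [0, 0, 0],
  ],
  gripper=[-1, -1, -1, -1, -1, -1, -1, -1],
)

```text
t: 17.0
ee_pos: [0.5268, -0.0681, 0.1716]
orientation: [-179.6, -0.2, 71.0]
contact_force: [-1.7, 1.9, -1.1]
grip_width: 0.0154
```

```bash
python3 chk.py 11; python3 chk.py 12
```

```text
t 17.0 pos [ 0.5268 -0.0681  0.1716] rpy [-179.6   -0.2   71. ] j [-26.3  19.9  36.2 109.4 -14.4  55.5  -2.4] F [-1.7  1.9 -1.1] g 0.0154
shift mm [-1.2 -1.5  5.7] rotvec [-0.008 -0.003  0.017]
side lever_bar [(0.87, [0.53, -0.065, 0.18], 0.5202)]
side lever_pivot [(0.76, [0.525, -0.065, 0.082], 0.5157)]
scene lever_bar [(0.53, [0.527, -0.065, 0.18], 0.5177)]
scene lever_pivot []
wrist lever_bar [(0.92, [0.528, -0.063, 0.178], 0.5178)]
wrist lever_pivot [(0.97, [0.53, -0.068, 0.085], 0.5211)]
t 17.45 pos [ 0.5268 -0.0681  0.1716] rpy [-179.6   -0.2   71. ] j [-26.3  19.9  36.2 109.4 -14.4  55.5  -2.4] F [-2.9  2.4 -1.1] g 0.0154
shift mm [-1.2 -1.5  5.7] rotvec [-0.008 -0.003  0.017]
side lever_bar [(0.52, [0.533, -0.065, 0.182], 0.5227)]
side lever_pivot [(0.77, [0.527, -0.068, 0.08], 0.5181)]
scene lever_bar [(0.52, [0.526, -0.066, 0.177], 0.5167)]
scene lever_pivot [(0.94, [0.529, -0.067, 0.086], 0.5201)]
wrist lever_bar [(0.84, [0.528, -0.064, 0.178], 0.5182)]
wrist lever_pivot [(0.8, [0.528, -0.069, 0.084], 0.5198)]
```

View pics/wrist12.png

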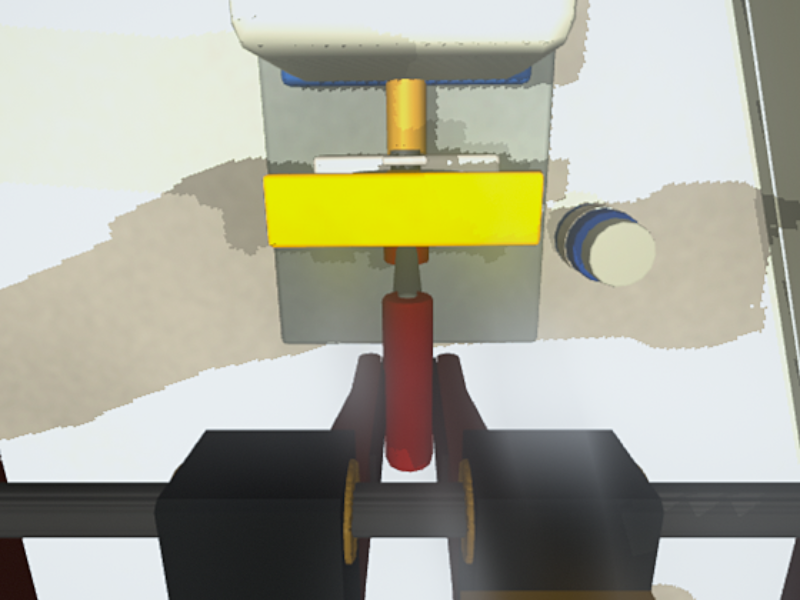

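Nothing has changed between the checks: the lever is upright, gripped and still. Handing in.

```bash
python3 -c "
from station import r
print(r.job_done())"
```

```text
the job is handed in; nothing more can be done
None
```

The job is handed in at about 17.5 s of the 48 s limit, with the vent cap open and the gripper holding the lever upright. No verdict was reported, and the lift and joint angles cannot be read directly.

- **Vent cap:** With the lever still down, I gripped the cap and turned it 77° (1.35 rad) anticlockwise. The turning moment rose from about 0.07 to 0.35 N m, which I took as the stop. The pictures showed the cap's index mark turned by about a quarter turn, and it stayed that way.
- **Lever:** I gripped the bar, raised it along its arc and am still holding it there. The grip width is 15 mm on the 16 mm bar.
- **Upright check:** The last wrist picture shows the bar, arm and pivot in one line. The wrist and scene estimates put the bar within about 4 mm of the point above the pivot, about 0.04 rad. The side camera read about 5 mm to the far side, so the cameras disagree slightly, but all are within the 0.2 rad tolerance. The arm pose was the same in the last two readings.
- **Grip position:** The bar slid along the pads during the swing and now sits about 8 mm from the fingertips instead of about 14 mm. It held steady, so I left it.
- **Jars, cup and brush:** The arm was kept clear of them, and those visible in the pictures looked unmoved. I did not measure their positions again at the end.

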